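Pin the board carriage in the test jig

TASK

Push the board carriage fully home into the test jig. Then take the steel locating pin from its rest, put it through the slot in the jig's cover and, pressing only lightly (never more than about 30 N while you search), slide its tip along the slot until it drops into the carriage's bore hidden underneath; then push it gently fully home, collar flat on the cover, and let go. Leave everything else on the bench where it is.

Things in the scene. Friction and masses are not known exactly. Their poses are not given: they have to be found in the camera images.
- jig: board test jig fixed to the bench: grey base 160 x 190 mm (x, y), aluminium cover plate 150 x 180 mm, 6 mm thick, its top 58 mm above the bench. Origin: centre of the underside; own +x to its back (the carriage comes out at -x), z up. A connector strip, 14 mm high, stands on the cover 58 to 74 mm behind the slot; screw heads 3 mm high at the corners; else flat.
- slot (a point): centre of the slot in the cover, at the height of the cover's top, axes as the jig's. The slot is 44 mm long (along the jig's y) and 13 mm wide (along its x), through the 6 mm cover.
- slot_floor (a point): point 18 mm below slot, on the flat rigid bore plate of the carriage (when home). Its one round upright bore (11.5 mm across, 1.5 mm chamfer, 26 mm deep, through) lies on the slot's long centre line to about 1 mm, but anywhere from 14 mm to one side to 14 mm to the other side of this point: it differs from carriage to carriage, is not measured and must be felt.
- carriage (a joint): how far the board carriage stands out of the jig's front, in m: 0 = fully home against its stop, up to 0.07. It slides along the jig's x, stays where it is left and takes about 3 N to push.
- carriage_front (a point): middle of the top edge of the outer face of the carriage's front plate, 52 mm above the bench. The black plate is 144 mm wide (along the jig's y), 12 mm thick and 38 mm high (its lower edge 14 mm above the bench); axes as the jig's; push on its outer face towards the jig's +x.
- pin: loose steel locating pin, about 0.1 kg, upright in its rest at the start. Origin: centre of its collar's underside, z up to the handle. Below: round shank 10 mm across, 36 mm long, chamfered tip. Collar 26 mm across, 5 mm thick. Above it a square handle 16 x 16 mm (faces along own x, y), top 41 mm above origin. Tip on the bore plate: collar 18 mm above the cover; home: collar on it.
- pin_tip (a point): centre of the pin's tip, 36 mm below the pin's origin on its axis
- rest: grey block 50 x 50 x 46 mm screwed to the bench, in which the pin stands in a 12 mm hole open at the top. Origin: centre of its underside, z up.
- jar: bystander: closed amber glass jar, 58 mm in diameter, 70 mm high, origin at the centre of its underside
- cutters: bystander: side cutters lying flat, about 110 x 50 x 10 mm, origin near the middle, on the bench
- tweezers: bystander: steel tweezers lying flat, 115 x 13 x 6 mm, origin at the middle, on the bench
- screwdriver: bystander: screwdriver lying flat, origin on the bench below it
- brush: bystander: brush 170 mm long lying flat, origin on the bench below it
- spare_board: bystander: spare circuit board lying flat, 90 x 60 mm, up to 13 mm high, origin at the centre of its underside

How it is judged (in metres and radians):
On the way, in this order (a step that is already met when the one before it is completed fails the run):
1. the carriage is fully home (within 3 mm), the pin not yet in the slot (value of joint carriage below 0.003 m and distance between pin_tip and slot above 0.05 m), for 0.2 s.
2. the pin's tip is through the slot, at least 12 mm below the cover's top, upright, with the carriage still home (z of pin_tip in the frame of slot below -0.012 m and horizontal distance between pin_tip and slot below 0.022 m and angle between pin's own z axis and vertical below 0.2 rad and value of joint carriage below 0.004 m), for 0.1 s.
At the end, for the whole second after the job is handed in: the carriage home (within 4 mm of its stop), the pin through the slot and in the bore with the underside of its collar within 2.5 mm of the cover's top, upright (within 0.08 rad), at rest and let go (value of joint carriage below 0.004 m and z of pin in the frame of slot between -0.003 and 0.0025 m and horizontal distance between pin and slot below 0.022 m and angle between pin's own z axis and vertical below 0.08 rad and linear speed of pin below 0.01 m/s); the robot touches nothing.
It fails at once if while its collar is still more than 4 mm above the cover, the pin presses on the jig or carriage with more than 35 N (contact force between pin and jig above 35 N and z of pin in the frame of slot above 0.004 m).
It fails at once if the pin, going home, presses on the jig with more than 100 N (contact force between pin and jig above 100 N).
It fails at once if a bystander is moved by more than 30 mm (distance of any of jar, cutters, tweezers, screwdriver, brush, spare_board from where it was at the start of the episode above 0.03 m).
It also fails if it takes over 61 s, if anything falls off the work surface, if the arm or the gripper's body presses on something with over 40 N, if the wrist force passes 120 N, or if a joint passes its speed limit or range.

ROBOT

A 6-joint arm with a two-finger parallel gripper is mounted at the origin on the work surface. World frame = base frame: x ahead of the robot, y to its left, z up, the work surface at z = 0. Lengths are in mm, angles in rad, forces in N, time in s.
With the tool pointing down it reaches from about 350 to 775 mm from the base axis. Payload 7.3 kg.
Tool frame: the origin (TCP) lies on the centre line of the jaws, within the pads' length; the fingertips stand 14 mm ahead of it and the grasp point (between the pads) lies 5 mm behind it (robot.finger_overhang is the distance from the TCP to the fingertips, in mm); z points along the fingers, y is the direction in which the jaws open and shut (so a half turn about z gives the same grasp; the last joint's range is limited). The gripper opens to 92 mm and grips with 3 to 60 N. Pads are 19 mm wide; open, the fingers measure 130 mm over their backs; the gripper's body (75 mm by 190 mm) begins 47 mm behind the grasp point.
Start: joints at [-1.314, 0.342, 1.524, -0, 1.275, -0.146], TCP at [205.821, -482.992, 240.741] pointing down, gripper open.
Joint ranges: [-2.53, 2.53], [-0.77, 2.02], [0.04, 2.7], [-1, 4.14], [0.28, 2.66], [-3.11, 3.11]. Speed limits (rad/s): [2.57, 2.57, 3.14, 3.14, 3.14, 3.14].

INTERFACE

Orientations are given as a 3x3 rotation matrix whose columns are the frame's x, y, z axes.
In Python, from rig import telemetry, eyes, job, robot gives the robot as it stands.
- The arm moves only by the tool apply_moves, never from a script. Its argument "deltas" is one flat list of numbers, 4 for each row, row after row: the shift along the tool's x, y, z in mm, then the turn about the tool's z in rad. In form: [dx, dy, dz, twist, dx, dy, dz, twist, ...]. A call has 1 to 20 rows; each row shifts and turns the commanded pose from where the row before left it, along the tool's axes as they then stand; what a row does not reach is not made up. A row lasts 1/12 s, in which the tool goes at most 41.7 mm and 7.16 degrees, less where a joint would pass 70% of its speed; a pose out of reach is approached as far as the arm can. A call is refused whole if a number of a shift passes 41.7 or a number of a turn 0.125, either way. A call with a gripper value outside its range is refused whole. "hand" is the closure, from -1 (fully open) to 1 (shut), so that 0 is half open, set as the call begins (left out, the last holds). The fingers move at their own pace and stop on an object; "newtons" is the grip in N (left out, the last holds). Time passes only in rows, so rows that do not move let the fingers close. It gives the time, the measured TCP pose, the force and the opening at its end, in the units of the state.
- telemetry.read_state(): the state, without advancing time (a new reading comes with each control period).
- eyes.read_camera(name): name is "scene" or "top" or "wrist"; returns a dict with "image" (384x512x3 uint8, red, green, blue), "z_map" (384x512 float32, mm along the optical axis (not along the pixel's ray), 0 where there is no reading), "fx", "fy", "cx", "cy" (pixels), "pose" (4x4, takes a point from camera to world coordinates). Camera axes: x right, y down, z forward; pixel columns grow to the right and rows downward; lengths in mm; the calibration is good to about 2 mm. A picture is of the moment at which its call begins.
- job.finish_job(): hands the job in, once; it reports no verdict.
Trained networks look in the newest picture that a camera, given by its name, has taken for a name from the list of things; names that differ only in an ending like _2 or _b are one class to them, and where a whole thing is asked for, a point or a joint stands for the part that bears it (a point fixed in the world has none). Each returns a list of dicts, best first, with "confidence" (0 to 1); they miss things now and then, are a little off and sometimes report something else, mostly with a low value. They report only what shows in the picture. A call takes as long as a camera call.
- eyes.look_for(label, camera): "position" ([x, y, z] in mm, in world coordinates, good to about 4 mm: the middle of the surface that is visible of it).
The state is a dict: "t": time; "joints": joint angles; "dq": joint speeds; "tau": joint torques, N m; "eef_pos": TCP position; "orientation": TCP orientation; "ft_force": force on the tool from outside, world axes, zero at the start; "torque": the same for the moment, N m; "grip_width": finger opening in mm.
Only numpy, scipy, OpenCV 4.12 (cv2) and the standard library are available. Lean on these libraries where they do the work, as an engineer would, in place of code of your own. Each camera call takes 0.05 s, during which the arm holds its last target. There are 200 camera calls.

## Working session

There is one attempt and no reset: what is moved stays moved. The work goes in short steps, Python scripts to look and compute and a tool call to move; the robot and the scene stay as the last step left them, time stands still between calls to the robot, and variables do not carry over. Pictures are saved under pics/ and viewed, about 8 in all and at most 12, crops included, and the job is handed in when it is done.

Besides the shell and the picture viewer there is one more tool, called after ">>>" as a command line: name --argument value ..., lists and objects as JSON in quotes. apply_moves: Moves the arm, as the interface text tells. Its arguments: {"type":"object","properties":{"deltas":{"type":"array"},"hand":{"type":"number"},"newtons":{"type":"number"}},"required":["deltas"]}

```bash
mkdir -p pics; ls; cat > h.py <<'E'
import numpy as np, cv2
from rig import telemetry, eyes, job, robot
np.set_printoptions(precision=1,suppress=True)
def world(c):
    z=c["z_map"].astype(float); v,u=np.mgrid[:z.shape[0],:z.shape[1]]
    P=np.stack([(u-c["cx"])/c["fx"]*z,(v-c["cy"])/c["fy"]*z,z,np.ones_like(z)],-1)@np.array(c["pose"]).T
    return P[...,:3]
def save(c,n): cv2.imwrite(f"pics/{n}.png",cv2.cvtColor(c["image"],cv2.COLOR_RGB2BGR))
E
python3 - <<'E'
from h import *
for n in ["top","scene"]:
    c=eyes.read_camera(n); save(c,n+"0"); np.savez(n+"0.npz",**c)
    for l in ["jig","slot","carriage_front","pin","rest","jar","cutters","tweezers","screwdriver","brush","spare_board"]:
        print(n,l,[(np.array(d["position"]),round(d["confidence"],2)) for d in eyes.look_for(l,n)[:2]])
s=telemetry.read_state();print(s["t"],s["eef_pos"],np.array(s["orientation"]),s["ft_force"],s["grip_width"])
a=cv2.imread("pics/top0.png");b=cv2.imread("pics/scene0.png")
E
```

```text
pics
top jig [(array([590.1, 122.5,  62. ]), 0.96)]
top slot [(array([595.7, 122.2,  58.8]), 0.79)]
top carriage_front [(array([518. , 134.6,  33.9]), 0.74)]
top pin []
top rest [(array([ 428.2, -226. ,   47.1]), 0.59)]
top jar [(array([ 587.8, -266.2,   71.1]), 0.61)]
top cutters [(array([516.8, 137. ,  32.3]), 0.69), (array([406.6, 300.4,  11. ]), 0.64)]
top tweezers []
top screwdriver [(array([ 481.6, -440.6,   25.7]), 0.65)]
top brush [(array([567. , 386.7,  15.7]), 0.67)]
top spare_board [(array([ 340.2, -297.3,    3.3]), 0.63)]
scene jig [(array([608.1, 102.6,  55.5]), 0.59)]
scene slot [(array([607.6, 105.1,  56. ]), 0.88)]
scene carriage_front [(array([609.6, 102. ,  55.4]), 0.75), (array([510. , 126.5,  40.2]), 0.58)]
scene pin [(array([ 435.8, -242.6,   73.7]), 0.47)]
scene rest [(array([ 447.8, -245.1,   44.3]), 0.9)]
scene jar [(array([ 599.7, -281. ,   72.4]), 0.6)]
scene cutters [(array([403.4, 297.9,   8.2]), 0.61)]
scene tweezers [(array([357.9, -61.2,   7.3]), 0.63)]
scene screwdriver [(array([ 488.4, -445.9,   20.5]), 0.96)]
scene brush [(array([361.3, -61.3,   4.3]), 0.71), (array([574.3, 375.3,  16.8]), 0.61)]
scene spare_board [(array([ 339.9, -303.3,    3.9]), 0.84)]
1.2 [ 205.8 -483.   240.8] [[ 0.9  0.4  0. ]
 [ 0.4 -0.9 -0. ]
 [-0.   0.  -1. ]] [-0.3 -0.6 -0.6] 91.68353518631407
```

View pics/top0.png

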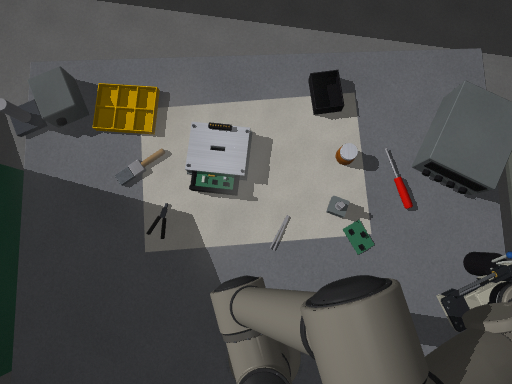

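View pics/scene0.png

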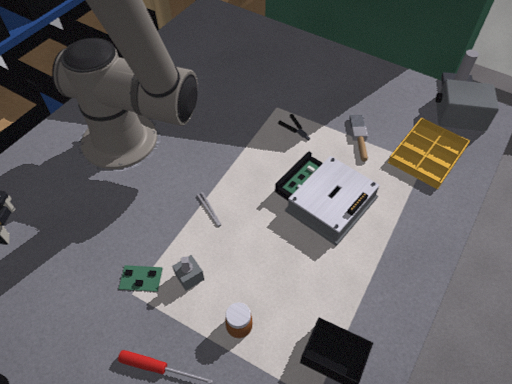

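```bash
python3 - <<'E'
from h import *
for n in ["top","scene"]:
    c=np.load(n+"0.npz"); P=world(c); im=c["image"]; print(n,c["pose"],c["fx"],c["cx"],c["cy"])
    g=cv2.cvtColor(im,cv2.COLOR_RGB2GRAY)
    X,Y,Z=P[...,0],P[...,1],P[...,2]
    m=(abs(Z-59)<5)&(X>480)&(X<720)&(Y>0)&(Y<240)
    pts=P[m][:,:2].astype(np.float32); print("cover",m.sum(),np.median(Z[m]),cv2.minAreaRect(pts))
    print("bench z",np.median(Z[(X>400)&(X<700)&(Y>-150)&(Y<-50)]))
    # intersect slot/connector pixels with z=58
    o=c["pose"][:3,3]; 
    def at(u,v,z):
        d=c["pose"][:3,:3]@np.array([(u-c["cx"])/c["fx"],(v-c["cy"])/c["fy"],1]); return o+d*(z-o[2])/d[2]
    mk=(m.astype(np.uint8)); mk=cv2.morphologyEx(mk,cv2.MORPH_CLOSE,np.ones((9,9)))
    dk=((g<70)&(mk>0)).astype(np.uint8); k,l,st,ce=cv2.connectedComponentsWithStats(dk)
    for i in range(1,k):
        if st[i,4]>12:
            v,u=np.nonzero(l==i); q=np.array([at(a,b,58)[:2] for a,b in zip(u,v)],np.float32); print(" dark",ce[i],st[i,4],at(*ce[i],58),cv2.minAreaRect(q))
    for lo,hi,nm in [(40,52,"rest"),(60,95,"pinhandle")]:
        m=(Z>lo)&(Z<hi)&(X>390)&(X<480)&(Y>-290)&(Y<-190); 
        q=P[m]; print(nm,m.sum(),np.median(q,0),cv2.minAreaRect(q[:,:2].astype(np.float32)) if m.sum()>3 else "")
c=eyes.read_camera("wrist"); save(c,"w0"); print(c["pose"],c["fx"]); print(telemetry.read_state()["orientation"])
a=[cv2.resize(cv2.imread("pics/top0.png")[110:220,170:260],None,fx=4,fy=4),cv2.resize(cv2.imread("pics/scene0.png")[140:250,265:385],None,fx=4,fy=4)]
cv2.imwrite("pics/crop1.png",np.hstack([x[:440] for x in a])[:, :800])
E
```

```text
top [[  -0.    -1.     0.1  338. ]
 [  -1.     0.     0.   -10.7]
 [  -0.    -0.1   -1.  1117.9]
 [   0.     0.     0.     1. ]] 358.4538970974206 262.51218560217444 191.54556218950376
cover 2705 58.970233257809014 ((590.7337646484375, 127.83932495117188), (180.8116912841797, 208.3426055908203), 82.24671936035156)
bench z 1.5003551238702357
 dark [217.5 148. ] 53 [618.1 123.1  58. ] ((618.056884765625, 123.26722717285156), (40.862300872802734, 10.976020812988281), 81.80778503417969)
 dark [212.9 189.3] 112 [492.1 138.4  58. ] ((492.42022705078125, 142.97171020507812), (134.96063232421875, 10.307893753051758), 81.94245147705078)
rest 232 [ 429.6 -233.5   47. ] ((433.2588195800781, -236.1091766357422), (50.16543197631836, 50.35161590576172), 67.70185852050781)
pinhandle 45 [ 431.9 -234.4   86.7] ((433.4796447753906, -236.45294189453125), (15.834142684936523, 17.084232330322266), 37.5442008972168)
scene [[   0.8    0.4   -0.3  813.1]
 [   0.5   -0.7    0.5 -540.5]
 [   0.    -0.6   -0.8  957.8]
 [   0.     0.     0.     1. ]] 449.1140664408571 258.92511336510216 200.27095711125196
cover
[... 635 characters left out ...]
4062, 120.58170318603516), (38.34991455078125, 9.274439811706543), 80.35863494873047)
 dark [356.7 204.2] 136 [682.8 116.   58. ] ((682.5302734375, 118.32292175292969), (75.25819396972656, 16.316865921020508), 81.93143463134766)
rest 379 [ 439.8 -246.    46.6] ((432.72613525390625, -239.684814453125), (50.44855880737305, 52.67906951904297), 67.22344970703125)
pinhandle 97 [ 436.1 -241.9   84.3] ((433.8915710449219, -240.05238342285156), (15.839330673217773, 17.650596618652344), 34.16490173339844)
[[   0.4   -0.9   -0.2  272.3]
 [  -0.9   -0.4   -0.1 -455.2]
 [   0.     0.3   -1.   385.3]
 [   0.     0.     0.     1. ]] 311.58266221990203
[[ 0.9  0.4  0. ]
 [ 0.4 -0.9 -0. ]
 [-0.   0.  -1. ]]
```

View pics/crop1.png

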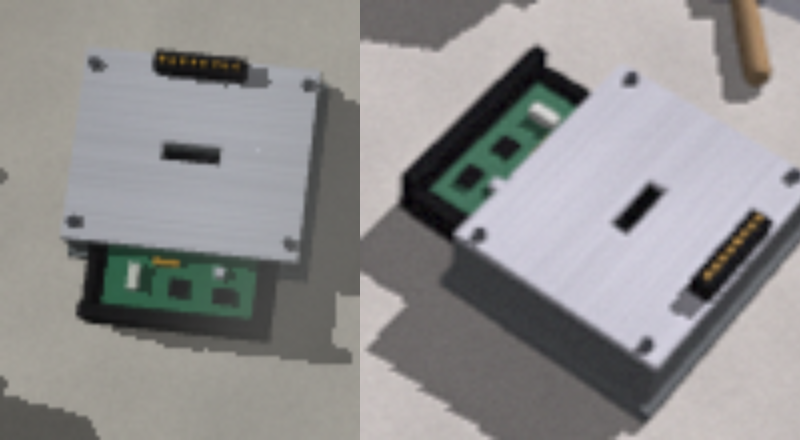

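```bash
cat >> h.py <<'E'
SLOT=np.array([618.4,121.8,58.0]); A=np.radians(-8.0); EX=np.array([np.cos(A),np.sin(A),0]); EY=np.array([-np.sin(A),np.cos(A),0])
def go(*tgts,yaw=None):
    s=telemetry.read_state(); R=np.array(s["orientation"]); p=np.array(s["eef_pos"]); cy=np.degrees(np.arctan2(R[1,0],R[0,0]))
    print("t",s["t"],"p",p,"yaw",cy,"tilt",R[:,2],"f",np.array(s["ft_force"]),"w",s["grip_width"])
    if yaw is not None:
        print("twist",np.radians(cy-yaw)); a=np.radians(yaw); R=np.array([[np.cos(a),np.sin(a),0],[np.sin(a),-np.cos(a),0],[0,0,-1]])
    for t in tgts:
        d=R.T@(np.array(t)-p); print("to",t,"tool delta",d,"rows@35",np.abs(d).max()/35); p=np.array(t)
E
python3 - <<'E'
from h import *
go([433.5,-238.5,240],[450,146,200],[450,146,40],yaw=-8)
E
```

```text
t 1.25 p [ 205.8 -483.   240.7] yaw 23.07838016127951 tilt [ 0. -0. -1.] f [0.5 1.2 1.3] w 92.20478939750137
twist 0.5424200600008138
to [433.5, -238.5, 240] tool delta [ 191.5 -273.8    0.7] rows@35 7.822967867988104
to [450, 146, 200] tool delta [ -37.2 -383.1   40. ] rows@35 10.944412245627854
to [450, 146, 40] tool delta [  0.   0. 160.] rows@35 4.571428571428571
```

>>> apply_moves --deltas '[0,0,0,0.1085,0,0,0,0.1085,0,0,0,0.1085,0,0,0,0.1085,0,0,0,0.1085,21.3,-30.4,0,0,21.3,-30.4,0,0,21.3,-30.4,0,0,21.3,-30.4,0,0,21.3,-30.4,0,0,21.3,-30.4,0,0,21.3,-30.4,0,0,21.3,-30.4,0,0,21.3,-30.4,0,0,0,0,0,0]' --hand 1 --newtons 20

```text
t: 2.5
eef_pos: [437.1, -234.3, 240.9]
orientation: [[0.991, -0.134, 0.002], [-0.134, -0.991, 0.001], [0.002, -0.002, -1.0]]
ft_force: [-1.2, 0.4, 0.2]
grip_width: 1.1
```

```bash
python3 - <<'E'
from h import *
c=eyes.read_camera("wrist"); save(c,"w1"); np.savez("w1.npz",**c); P=world(c); Z=P[...,2]
near=(abs(P[...,0]-433)<50)&(abs(P[...,1]+238)<50)
for lo,hi in [(42,50),(80,95)]:
    m=near&(Z>lo)&(Z<hi); q=P[m]; print(m.sum(),np.median(q,0),cv2.minAreaRect(q[:,:2].astype(np.float32)))
go([450,146,200],[450,146,40],yaw=-8)
E
```

```text
1484 [ 438.2 -238.4   46.5] ((433.7312316894531, -237.39834594726562), (50.066856384277344, 50.393733978271484), 67.18094635009766)
278 [ 434.7 -237.5   87.3] ((433.87493896484375, -237.3429718017578), (16.088850021362305, 16.186906814575195), 39.25275802612305)
t 2.55 p [ 435.4 -236.3  240.7] yaw -7.704683398716456 tilt [ 0.  0. -1.] f [ 0.4 -0.1  0.4] w 0.33512233187205254
twist 0.005154247028197162
to [450, 146, 200] tool delta [ -38.8 -380.6   40.7] rows@35 10.875567954027753
to [450, 146, 40] tool delta [  0.   0. 160.] rows@35 4.571428571428571
```

View pics/w1.png

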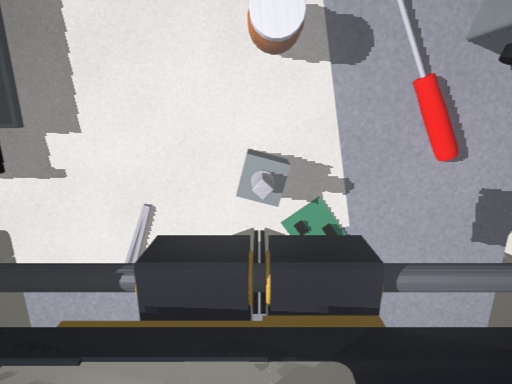

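>>> apply_moves --deltas '[-3.2,-31.7,3.4,0,-3.2,-31.7,3.4,0,-3.2,-31.7,3.4,0,-3.2,-31.7,3.4,0,-3.2,-31.7,3.4,0,-3.2,-31.7,3.4,0,-3.2,-31.7,3.4,0,-3.2,-31.7,3.4,0,-3.2,-31.7,3.4,0,-3.2,-31.7,3.4,0,-3.2,-31.7,3.4,0,-3.2,-31.7,3.4,0,0,0,32,0,0,0,32,0,0,0,32,0,0,0,32,0,0,0,32,0,0,0,0,0]'

```text
t: 4.05
eef_pos: [445.3, 141.6, 35.2]
orientation: [[0.99, -0.14, -0.01], [-0.14, -0.99, -0.002], [-0.01, 0.003, -1.0]]
ft_force: [-1.5, -1.5, -0.6]
grip_width: 0.4
```

```bash
python3 - <<'E'
from h import *
c=eyes.read_camera("wrist"); save(c,"w2"); P=world(c)
go(SLOT+EX*-143.5)
s=telemetry.read_state();p=np.array(s["eef_pos"])
print("along EX from slot",(p-SLOT)@EX,"EY",(p-SLOT)@EY)
m=(abs((P-SLOT)@EY)<60)&(P[...,2]>48)&(P[...,2]<55)&(((P-SLOT)@EX)<-100)
q=(P[m]-SLOT)@EX; print(m.sum(),np.percentile(q,[1,5,50,95]) if m.sum() else "")
E
```

```text
t 4.1 p [446.8 142.   37.8] yaw -8.065367935577768 tilt [-0. -0. -1.] f [-0.3  0.1  1.3] w 0.23390029397662282
to [476.3 141.8  58. ] tool delta [ 29.1  -3.8 -20.4] rows@35 0.8305012911723045
along EX from slot -172.7025163477793 EY -3.8557834111570037
8506 [-163.3 -131.1 -125.4 -120.2]
```

View pics/w2.png

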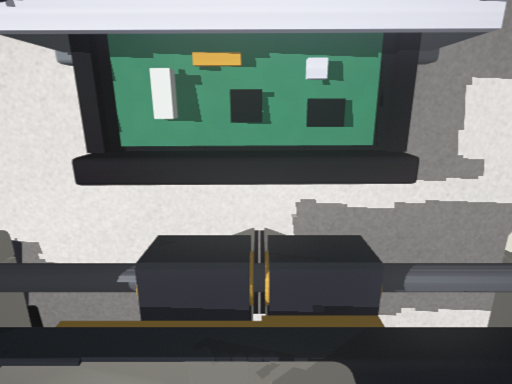

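>>> apply_moves --deltas '[10,0,0,0,10,0,0,0,6,0,0,0,6,0,0,0,6,0,0,0,6,0,0,0,6,0,0,0,5,0,0,0,5,0,0,0,0,0,0,0]'

```text
t: 4.93
eef_pos: [509.6, 134.8, 39.9]
orientation: [[0.99, -0.139, 0.002], [-0.139, -0.99, -0.0], [0.002, -0.0, -1.0]]
ft_force: [0.1, 0.2, 0.2]
grip_width: 0.5
```

```bash
cat >> h.py <<'E'
def front():
    c=eyes.read_camera("wrist"); P=world(c); s=telemetry.read_state();p=np.array(s["eef_pos"])
    d=(P-SLOT)@EX; e=abs((P-SLOT)@EY); Z=P[...,2]
    m=(e<60)&(e>25)&(Z>48)&(Z<54)&(d<-60)&(d>-150); k=(e<60)&(e>25)&(Z>57)&(Z<62)&(abs(d)<110)
    print("TCP ex,ey",(p-SLOT)@EX,(p-SLOT)@EY,"f",np.array(s["ft_force"]),"z",p[2],"plate",np.percentile(d[m],[2,50,98]) if m.any() else "","cover front",np.percentile(d[k],1) if k.any() else ""); return c
E
python3 -c "
from h import *
save(front(),'w3')"
```

```text
TCP ex,ey -110.00411941489895 -2.3176038267012196 f [-0.5  0.9  0.1] z 39.86188854975492 plate [-97.  -89.2 -86.1] cover front -73.43978863241115
```

>>> apply_moves --deltas '[3,0,0,0,3,0,0,0,2,0,0,0,2,0,0,0]'

```text
t: 5.32
eef_pos: [517.9, 133.5, 39.7]
orientation: [[0.99, -0.139, -0.001], [-0.139, -0.99, -0.0], [-0.001, 0.0, -1.0]]
ft_force: [-3.4, 1.2, 0.2]
grip_width: 0.5
```

```bash
python3 -c "
from h import *
save(front(),'w4')"
```

```text
TCP ex,ey -100.6835501869475 -2.362159759268953 f [-1.6 -0.1 -0.8] z 39.783598862897705 plate [-88.7 -81.  -77.9] cover front -73.35171869353567
```

>>> apply_moves --deltas '[2,0,0,0,2,0,0,0,1,0,0,0]'

```text
t: 5.62
eef_pos: [521.6, 133.0, 39.7]
orientation: [[0.99, -0.139, -0.004], [-0.139, -0.99, 0.0], [-0.003, 0.0, -1.0]]
ft_force: [-8.7, 2.3, 6.4]
grip_width: 0.3
```

```bash
python3 -c "
from h import *
save(front(),'w5')"
```

```text
TCP ex,ey -97.38333632246703 -2.3806465949376925 f [-6.3  1.4  3.6] z 39.74749480911288 plate [-85.4 -79.1 -76.8] cover front -73.30919638593724
```

View pics/w5.png

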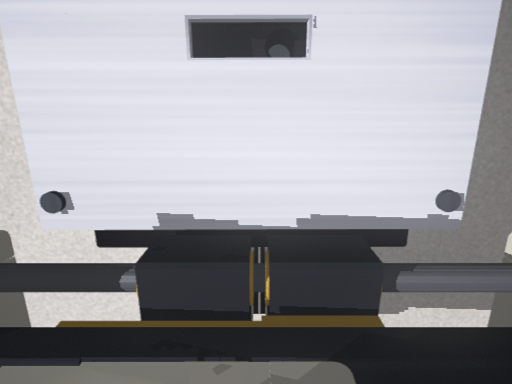

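>>> apply_moves --deltas '[1.5,0,0,0,1.5,0,0,0,0,0,0,0]'

```text
t: 5.92
eef_pos: [521.6, 133.0, 39.7]
orientation: [[0.99, -0.139, -0.01], [-0.139, -0.99, 0.0], [-0.009, 0.001, -1.0]]
ft_force: [-17.4, 3.5, 13.5]
grip_width: 0.7
```

```bash
python3 - <<'E'
from h import *
c=front(); save(c,'w6'); np.savez("w6.npz",**c)
P=world(c); d=P-SLOT; x=d@EX; y=d@EY; Z=P[...,2]
cov=(Z>55)&(Z<62); print("cover z",np.median(Z[cov&(abs(x)<50)]))
roi=(abs(x)<25)&(abs(y)<40)
fl=roi&(Z<50); v,u=np.nonzero(fl); print("hole px",u.min(),u.max(),v.min(),v.max(),"floorZ",np.percentile(Z[fl],[5,25,50,75,95]))
a=cv2.imread("pics/w6.png")[0:90,160:340]; a=cv2.convertScaleAbs(a,alpha=1.6,beta=20); cv2.imwrite("pics/crop2.png",cv2.resize(a,None,fx=4,fy=4))
o=c["pose"][:3,3]
def at(u,v,z):
    dd=c["pose"][:3,:3]@np.array([(u-c["cx"])/c["fx"],(v-c["cy"])/c["fy"],1]); q=o+dd*(z-o[2])/dd[2]; return np.array([(q-SLOT)@EX,(q-SLOT)@EY])
for uv in [(187,17),(311,17),(311,58),(187,58)]: print(uv,at(*uv,58))
print("bore",at(279,48,40), "dz/z",Z[40:56,279])
E
```

```text
TCP ex,ey -97.4118332759925 -2.407681601845102 f [-16.8   3.9  11.5] z 39.65779969239669 plate [-85.5 -79.1 -76.8] cover front -73.27213867409893
cover z 58.62079766480843
hole px 190 306 22 57 floorZ [13.2 39.8 40.5 41.  41.7]
(187, 17) [ 7.3 22.8]
(311, 17) [  7.3 -21.8]
(311, 58) [ -6.3 -22.4]
(187, 58) [-6.3 23.7]
bore [  0.1 -11.5] dz/z [20.6 20.3 18.5 15.3 12.4 12.1 13.1 12.8 12.2 13.4 13.2 12.4 11.3 13.5
 13.3 12.7]
```

View pics/crop2.png

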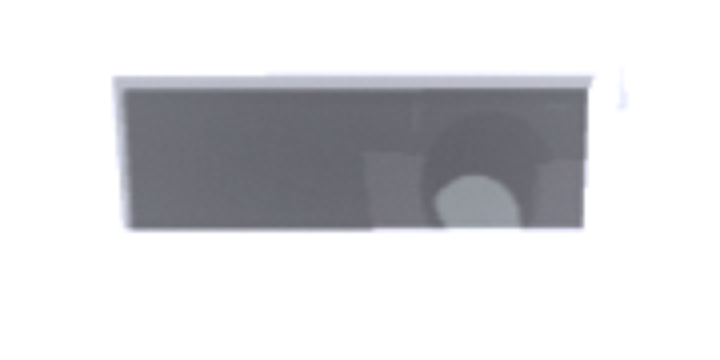

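>>> apply_moves --deltas '[-15,0,0,0,-20,0,0,0,0,0,-30,0,0,0,-30,0,0,0,-35,0,0,0,-35,0.125,0,0,0,0.125,0,0,0,0.125,0,0,0,0.125,0,0,0,0.125,0,0,0,0.125,0,0,0,0]'

```text
t: 6.97
eef_pos: [492.1, 137.2, 170.3]
orientation: [[0.626, -0.78, 0.002], [-0.78, -0.626, -0.0], [0.001, -0.002, -1.0]]
ft_force: [-1.0, 0.1, 0.5]
grip_width: 0.2
```

```bash
python3 - <<'E'
from h import *
c=np.load("w6.npz"); o=c["pose"][:3,3]
def at(u,v,z):
    dd=c["pose"][:3,:3]@np.array([(u-c["cx"])/c["fx"],(v-c["cy"])/c["fy"],1]); q=o+dd*(z-o[2])/dd[2]; return np.array([(q-SLOT)@EX,(q-SLOT)@EY])
for uv in [(281.5,28),(265.5,43),(297.5,43),(281.5,43),(281.5,45)]: print(uv,at(*uv,40))
go([434,-237.4,130],[434,-237.4,68],yaw=-51)
E
```

```text
(281.5, 28) [  7.7 -12.4]
(265.5, 43) [ 2.  -5.8]
(297.5, 43) [  2.  -19.3]
(281.5, 43) [  2.  -12.5]
(281.5, 45) [  1.3 -12.6]
t 6.9667 p [492.1 137.2 170.3] yaw -51.24761238818251 tilt [ 0. -0. -1.] f [-1.   0.1  0.5] w 0.17396083785140629
twist -0.0043216514425111026
to [434, -237.4, 130] tool delta [254.5 280.9  40.3] rows@35 8.025346294077933
to [434, -237.4, 68] tool delta [ 0.  0. 62.] rows@35 1.7714285714285714
```

>>> apply_moves --deltas '[25.4,28.1,4,0,25.4,28.1,4,0,25.4,28.1,4,0,25.4,28.1,4,0,25.4,28.1,4,0,25.4,28.1,4,0,25.4,28.1,4,0,25.4,28.1,4,0,25.4,28.1,4,0,25.4,28.1,4,0,0,0,0,0,0,0,0,0]' --hand 0

```text
t: 7.97
eef_pos: [432.7, -239.0, 129.8]
orientation: [[0.629, -0.777, 0.001], [-0.777, -0.629, -0.001], [0.001, -0.0, -1.0]]
ft_force: [-0.3, 1.1, -0.2]
grip_width: 45.9
```

```bash
python3 - <<'E'
from h import *
c=eyes.read_camera("wrist"); save(c,"w7"); P=world(c); Z=P[...,2]
near=(abs(P[...,0]-433)<50)&(abs(P[...,1]+238)<50)
m=near&(Z>80)&(Z<92); q=P[m]; print(m.sum(),cv2.minAreaRect(q[:,:2].astype(np.float32)))
go([434,-237.4,68])
E
```

```text
657 ((433.8191833496094, -237.98806762695312), (15.649486541748047, 16.290180206298828), 39.09733200073242)
t 8.0167 p [ 432.8 -237.5  129.9] yaw -50.935751903107885 tilt [ 0. -0. -1.] f [-0.3  0.7 -0.2] w 45.93437756165282
to [434, -237.4, 68] tool delta [ 0.6 -1.  61.9] rows@35 1.767434513137403
```

View pics/w7.png

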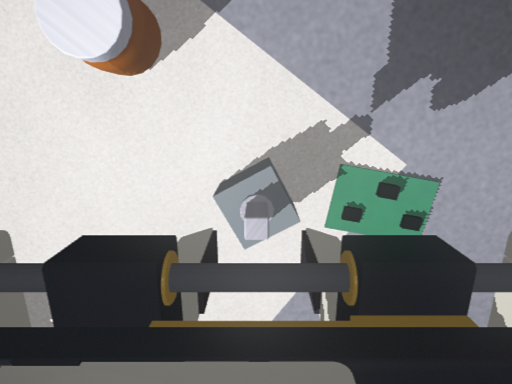

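>>> apply_moves --deltas '[0.6,-0.6,20,0,0,0,20,0,0,0,14,0,0,0,8,0,0,0,0,0]'

```text
t: 8.43
eef_pos: [433.4, -235.3, 66.7]
orientation: [[0.632, -0.775, -0.002], [-0.775, -0.632, 0.002], [-0.003, 0.001, -1.0]]
ft_force: [-0.2, 0.7, -0.3]
grip_width: 46.1
```

>>> apply_moves --deltas '[0,0,0,0,0,0,0,0,0,0,0,0,0,0,0,0,0,0,0,0,0,0,0,0]' --hand 1 --newtons 40

```text
t: 8.93
eef_pos: [434.0, -237.3, 68.5]
orientation: [[0.63, -0.777, 0.001], [-0.777, -0.63, -0.001], [0.001, -0.0, -1.0]]
ft_force: [-0.6, 1.0, 3.3]
grip_width: 15.8
```

>>> apply_moves --deltas '[0,0,-10,0,0,0,-20,0,0,0,-30,0,0,0,-30,0,0,0,0,-0.12,0,0,0,-0.12,0,0,0,-0.12,0,0,0,-0.12,0,0,0,-0.12,0,0,0,-0.12,0,0,0,-0.03,0,0,0,0,0,0,0,0]'

```text
t: 10.02
eef_pos: [433.7, -237.0, 158.3]
orientation: [[0.99, -0.141, 0.0], [-0.141, -0.99, -0.0], [0.0, 0.0, -1.0]]
ft_force: [-0.2, 0.5, -1.2]
grip_width: 15.8
```

```bash
python3 - <<'E'
from h import *
go(list(SLOT[:2]+(1*EX-8*EY)[:2])+[145])
E
```

```text
t 10.0167 p [ 433.7 -237.   158.3] yaw -8.08743945746842 tilt [ 0. -0. -1.] f [-0.2  0.5 -1.2] w 15.777136386121455
to [np.float64(618.276883261061), np.float64(113.73868234910736), 145] tool delta [ 133.4 -373.3   13.3] rows@35 10.66470170044989
```

>>> apply_moves --deltas '[10.26,-28.7,1,0,10.26,-28.7,1,0,10.26,-28.7,1,0,10.26,-28.7,1,0,10.26,-28.7,1,0,10.26,-28.7,1,0,10.26,-28.7,1,0,10.26,-28.7,1,0,10.26,-28.7,1,0,10.26,-28.7,1,0,10.26,-28.7,1,0,10.26,-28.7,1,0,10.26,-28.7,1,0,0,0,0,0,0,0,0,0]'

```text
t: 11.27
eef_pos: [617.7, 115.3, 144.4]
orientation: [[0.99, -0.138, -0.001], [-0.138, -0.99, -0.0], [-0.001, 0.0, -1.0]]
ft_force: [-0.2, -0.4, -0.1]
grip_width: 16.0
```

```bash
cat >> h.py <<'E'
def loc():
    s=telemetry.read_state();p=np.array(s["eef_pos"]); R=np.array(s["orientation"])
    print("t",round(s["t"],2),"TCP rel slot ex,ey",(p-SLOT)@EX,(p-SLOT)@EY,"z",p[2],"yaw",np.degrees(np.arctan2(R[1,0],R[0,0])),"f",np.array(s["ft_force"]),"w",s["grip_width"])
E
python3 - <<'E'
from h import *
c=eyes.read_camera("wrist"); save(c,"w8"); loc()
P=world(c); d=P-SLOT; x=d@EX; y=d@EY; Z=P[...,2]
o=c["pose"][:3,3]
m=(abs(x)<40)&(abs(y)<40)&(Z>75)&(Z<140); print(m.sum(),np.percentile(Z[m],[1,50,99]) if m.any() else "")
cv2.imwrite("pics/crop3.png",cv2.resize(cv2.imread("pics/w8.png")[150:380,130:390],None,fx=3,fy=2.6))
E
```

```text
t 11.32 TCP rel slot ex,ey 0.08329715812934109 -7.763947179708305 z 144.54640413959802 yaw -7.983885464543193 f [ 0.1  0.1 -0.8] w 15.6996171617516
839 [ 90.1 130.5 139.9]
```

View pics/crop3.png

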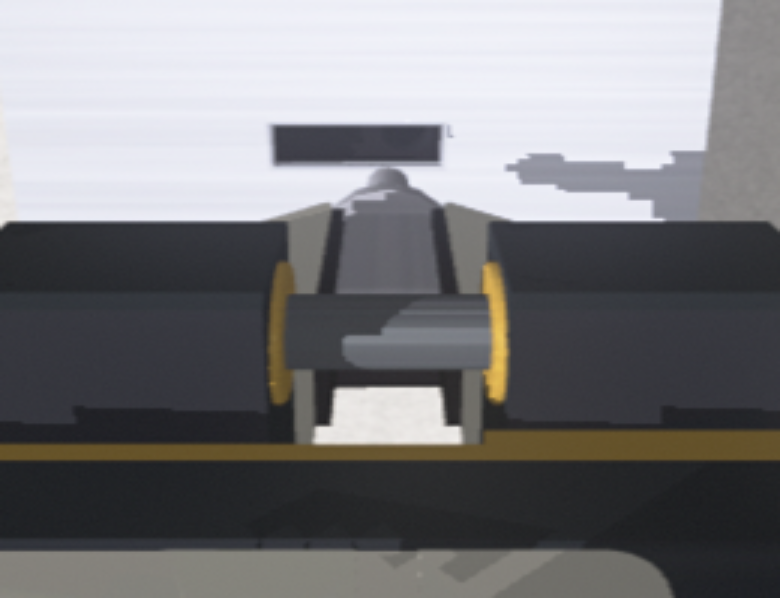

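```bash
python3 - <<'E'
from h import *
c=eyes.read_camera("wrist"); o=c["pose"][:3,3]; R=c["pose"][:3,:3]
def at(u,v,z):
    dd=R@np.array([(u-c["cx"])/c["fx"],(v-c["cy"])/c["fy"],1]); q=o+dd*(z-o[2])/dd[2]; return np.array([(q-SLOT)@EX,(q-SLOT)@EY])
cor=[(220.7,198.5),(276.7,198.5),(277,212.7),(220.7,212.7)]
a=np.array([at(*k,58) for k in cor]); print(a,a.mean(0))
g=cv2.cvtColor(c["image"],cv2.COLOR_RGB2GRAY).astype(int); print(g[192:220:1,250]); print(g[205,214:284])
u0=130+388/3
for v in [213,214.2,215,216]: print("tip far edge",v,at(u0,v,86))
print("tip l/r",at(130+368/3,219,86),at(130+408/3,219,86))
loc()
E
```

```text
[[  6.5  21. ]
 [  6.5 -22.2]
 [ -5.1 -22.6]
 [ -5.   21.4]] [ 0.7 -0.6]
[238 239 239 239 237 200  96  70  72  73  72  72  73  71  71  70  70  68
  63  84 150 174 226 232 237 239 240 239]
[232 233 233 224 198 140  79  65  65  66  66  65  66  66  65  65  65  67
  65  66  64  65  66  65  66  66  65  66  66  65  66  67  69  71  71  72
  71  71  71  72  72  71  72  70  69  68  68  66  67  67  67  68  71  72
  73  73  72  73  72  69  86 188 221 230 235 235 235 234 235 235]
tip far edge 213 [ 4.1 -8.7]
tip far edge 214.2 [ 3.3 -8.7]
tip far edge 215 [ 2.7 -8.7]
tip far edge 216 [ 2.  -8.7]
tip l/r [-0.2 -4.1] [ -0.2 -13.3]
t 11.37 TCP rel slot ex,ey 0.10504085721634018 -8.499821109441163 z 144.71702341405395 yaw -8.042615844751841 f [ 0.8 -0.1 -1.4] w 15.964762784762081
```

>>> apply_moves --deltas '[0.6,2.2,8,0,0,2.2,8,0,0,0,6,0,0,0,2,0,0,0,2,0,0,0,2,0,0,0,0,0]'

```text
t: 11.95
eef_pos: [617.7, 109.3, 116.6]
orientation: [[0.99, -0.139, -0.0], [-0.139, -0.99, -0.0], [-0.0, 0.0, -1.0]]
ft_force: [0.2, -0.4, -1.4]
grip_width: 15.9
```

```bash
python3 -c "
from h import *
loc()
c=eyes.read_camera('wrist'); save(c,'w9'); loc()
cv2.imwrite('pics/crop4.png',cv2.resize(cv2.imread('pics/w9.png')[170:270,190:330],None,fx=5,fy=5))"
```

```text
t 11.95 TCP rel slot ex,ey 1.0010958558102838 -12.448886749924794 z 116.5685888662551 yaw -8.011262083192497 f [ 0.2 -0.4 -1.4] w 15.859826331134267
t 12.0 TCP rel slot ex,ey 1.1069150899213356 -12.36476548135228 z 116.87467008279373 yaw -8.006012646725392 f [-0.3  0.5 -1.1] w 15.909156214072791
```

View pics/crop4.png

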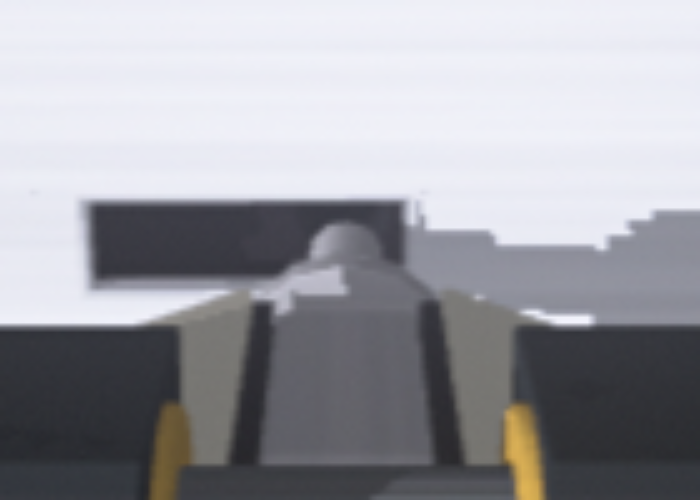

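>>> apply_moves --deltas '[0,0,2,0,0,0,2,0,0,0,2,0,0,0,0,0]'

```text
t: 12.33
eef_pos: [617.5, 109.4, 110.4]
orientation: [[0.99, -0.139, -0.001], [-0.139, -0.99, -0.0], [-0.001, 0.0, -1.0]]
ft_force: [0.6, 0.7, -0.8]
grip_width: 15.6
```

```bash
python3 -c "
from h import *
loc()"
```

```text
t 12.33 TCP rel slot ex,ey 0.8412812563806186 -12.363898707244585 z 110.39960733609453 yaw -7.998922384292079 f [ 0.6  0.7 -0.8] w 15.596581722687523
```

In the slot without contact; continue slowly to near the bore plate (TCP z ≈ 98.5).

>>> apply_moves --deltas '[0,0,2,0,0,0,2,0,0,0,2,0,0,0,2,0,0,0,2,0,0,0,0,0,0,0,0,0]'

```text
t: 12.92
eef_pos: [617.7, 109.4, 100.7]
orientation: [[0.99, -0.139, -0.0], [-0.139, -0.99, -0.0], [-0.0, 0.0, -1.0]]
ft_force: [-0.2, 0.6, -0.9]
grip_width: 15.4
```

>>> apply_moves --deltas '[0,0,1,0,0,0,1,0,0,0,1,0,0,0,0,0,0,0,0,0]'

```text
t: 13.33
eef_pos: [617.7, 109.4, 97.8]
orientation: [[0.99, -0.139, -0.0], [-0.139, -0.99, -0.0], [-0.0, 0.0, -1.0]]
ft_force: [-0.1, 0.3, -1.0]
grip_width: 15.6
```

>>> apply_moves --deltas '[0,0,1,0,0,0,1,0,0,0,0,0]'

```text
t: 13.58
eef_pos: [617.6, 109.4, 95.7]
orientation: [[0.99, -0.139, -0.0], [-0.139, -0.99, -0.0], [-0.0, 0.0, -1.0]]
ft_force: [-0.8, -0.4, -0.8]
grip_width: 15.8
```

>>> apply_moves --deltas '[0,0,1,0,0,0,1,0,0,0,0,0]'

```text
t: 13.83
eef_pos: [617.6, 109.4, 93.6]
orientation: [[0.99, -0.139, -0.0], [-0.139, -0.99, -0.0], [-0.0, 0.0, -1.0]]
ft_force: [0.4, 0.2, -1.5]
grip_width: 15.7
```

>>> apply_moves --deltas '[0,0,1.5,0,0,0,1.5,0,0,0,1.5,0,0,0,0,0]'

```text
t: 14.17
eef_pos: [617.5, 109.4, 88.9]
orientation: [[0.99, -0.139, -0.001], [-0.139, -0.99, -0.0], [-0.001, 0.0, -1.0]]
ft_force: [0.1, 0.4, -0.2]
grip_width: 15.6
```

>>> apply_moves --deltas '[0,0,1.5,0,0,0,1.5,0,0,0,1.5,0,0,0,0,0]'

```text
t: 14.5
eef_pos: [617.6, 109.4, 84.5]
orientation: [[0.99, -0.139, -0.001], [-0.139, -0.99, -0.0], [-0.001, 0.0, -1.0]]
ft_force: [-0.1, -0.6, -1.2]
grip_width: 15.5
```

>>> apply_moves --deltas '[0,0,1,0,0,0,1,0,0,0,1,0,0,0,0,0]'

```text
t: 14.83
eef_pos: [617.6, 109.4, 81.7]
orientation: [[0.99, -0.139, -0.0], [-0.139, -0.99, -0.0], [-0.0, 0.0, -1.0]]
ft_force: [0.6, -0.1, -1.5]
grip_width: 15.9
```

>>> apply_moves --deltas '[0,0,1,0,0,0,1,0,0,0,0,0]'

```text
t: 15.08
eef_pos: [617.9, 109.4, 80.5]
orientation: [[0.99, -0.139, 0.001], [-0.139, -0.99, -0.0], [0.001, -0.0, -1.0]]
ft_force: [-1.4, -0.2, 2.7]
grip_width: 15.6
```

>>> apply_moves --deltas '[0,0,1,0,0,0,1,0,0,0,0,0]'

```text
t: 15.33
eef_pos: [617.9, 109.4, 80.4]
orientation: [[0.99, -0.139, 0.002], [-0.139, -0.99, -0.0], [0.002, -0.0, -1.0]]
ft_force: [-6.6, -0.7, 15.1]
grip_width: 15.6
```

>>> apply_moves --deltas '[0,0,-1,0,0,0,-1,0,0,0,0,0]'

```text
t: 15.58
eef_pos: [618.0, 109.4, 80.5]
orientation: [[0.99, -0.139, 0.001], [-0.139, -0.99, -0.0], [0.001, -0.0, -1.0]]
ft_force: [-1.4, -0.3, 5.3]
grip_width: 16.1
```

>>> apply_moves --deltas '[0,0,0,0,0,0,0,0,0,0,0,0,0,0,0,0,0,0,0,0,0,0,0,0]' --hand 0

```text
t: 16.08
eef_pos: [617.7, 109.4, 79.7]
orientation: [[0.99, -0.139, -0.0], [-0.139, -0.99, -0.0], [-0.0, 0.0, -1.0]]
ft_force: [-0.1, -0.6, -0.1]
grip_width: 45.2
```

>>> apply_moves --deltas '[0,0,-6,0,0,0,-12,0,0,0,-25,0,0,0,-30,0,0,0,-30,0,-30,0,0,0,-30,0,0,0,0,0,0,0]'

```text
t: 16.75
eef_pos: [553.3, 118.6, 184.0]
orientation: [[0.99, -0.138, -0.004], [-0.138, -0.99, 0.0], [-0.004, 0.0, -1.0]]
ft_force: [0.5, 0.1, -0.7]
grip_width: 45.8
```

```bash
python3 - <<'E'
from h import *
loc()
c=eyes.read_camera("wrist"); save(c,"w10"); P=world(c); d=P-SLOT; x=d@EX; y=d@EY; Z=P[...,2]
m=(abs(x)<30)&(abs(y+12)<30)&(Z>80)&(Z<115); q=np.stack([x[m],y[m]],-1).astype(np.float32); print("handle",m.sum(),np.percentile(Z[m],[5,50,95]),cv2.minAreaRect(q))
m=(abs(x)<30)&(abs(y+12)<30)&(Z>61)&(Z<68); print("collar z",np.percentile(Z[m],[10,50,90]))
m=(abs(y)<60)&(Z>46)&(Z<55)&(x<-60)&(x>-150); print("plate",np.percentile(x[m],[2,50,98]) if m.any() else None)
t=eyes.read_camera("top")
for l in ["jar","cutters","tweezers","screwdriver","brush","spare_board","rest"]: print(l,[(np.array(k["position"]),round(k["confidence"],2)) for k in eyes.look_for(l,"top")[:2]])
E
```

```text
t 16.75 TCP rel slot ex,ey -64.01446414239633 -12.252950255524544 z 184.02401156592066 yaw -7.936967158929667 f [ 0.5  0.1 -0.7] w 45.82241099913376
handle 501 [ 98.4  99.5 100.6] ((0.9126181602478027, -12.592755317687988), (15.388782501220703, 15.224038124084473), 0.011890326626598835)
collar z [62.7 63.6 64.5]
plate [-85.3 -80.4 -76. ]
jar [(array([ 586.4, -268. ,   72.4]), 0.71), (array([ 483.7, -438.6,   24.1]), 0.48)]
cutters []
tweezers [(array([359.2, -56.6,   5. ]), 0.43)]
screwdriver [(array([ 480.9, -439.7,   23.7]), 0.67), (array([ 428.7, -231.7,   44.4]), 0.4)]
brush [(array([565.5, 390.6,  19.1]), 0.55)]
spare_board [(array([ 339.9, -299.1,   -0. ]), 0.88), (array([530.9,  80.7,  55.2]), 0.27)]
rest [(array([ 429.6, -230. ,   47.2]), 0.8), (array([587.9,  69.3,  59.8]), 0.62)]
```

View pics/w10.png

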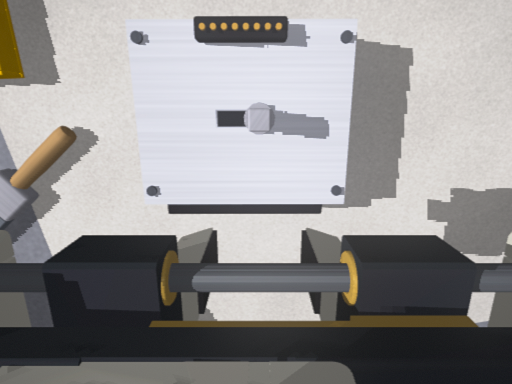

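The pin is seated upright at pixel (260,118), with its collar top at z 63.6 (63 expected). The carriage plate hasn't moved and the gripper is clear.

```bash
python3 -c "
from h import *
print(job.finish_job())"
```

```text
the job is handed in; nothing more can be done
None
```

The carriage is home, the pin is fully seated in its bore and let go, and the job was handed in at about 17 s of the 61 s allowed. No verdict is reported.

- **Carriage:** I pushed it with the closed fingertips until it stopped moving, at about 17 N. Its front plate was still at the same place in the last check.
- **Finding the bore:** I did not do the sliding search by feel. With the carriage home, the wrist camera could see the bore through the slot, about 12.5 mm towards the jig's -y. I lowered the pin straight there in small steps, and it went in with no measurable contact force.
- **Seating:** I pressed the collar onto the cover with about 15 N, then released.
- **Last checks:**
  - The collar top reads 63.6 mm above the bench, where 63 is expected, and the handle top 99.5 mm, where 99 is expected. Both are within camera accuracy.
  - The pin stands upright and the gripper is clear of everything.
- **Bystanders:** In the final top view the jar, screwdriver, brush and spare board were within about 5 mm of where they started. The tweezers had no first fix from that camera, but are within about 5 mm of their first fix from the scene camera. The cutters were not detected in the final picture, but the arm never went near them.

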